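# Hold the heat press open

## Task

The small heat press on the table is locked shut. Swing its lock lever fully back, then lift the upper half by the front handle and hold it open at 45 degrees, give or take 5, so that I can slide the spatula under the badge on the pad: its stay is missing and it falls shut, so do not let it drop and finish while still holding it there by the handle. Keep off the hot plate under the cover, and leave the badge, spatula, thread cone and thread spool where they are.

Things in the scene. Friction and masses are not known exactly. Their poses are not given: they have to be found in the camera images.
- press: Fixed clamshell heat press: grey base 270 x 190 mm, white cover 170 x 170 mm, top 121 mm high when shut. Origin at the underside; x points from the handle to the hinge, y left to the lock lever, z up. Here, in mm: hinge axis along y at x 125, z 88; handle bar middle (shut) (-150, 0, 112); lever pivot (-80, 118); pad 160 x 160, top at z 60; cover from x -95 to 75.
- press_lid (a joint): Opening angle of the upper half, rad: 0 shut, grows as the handle goes up, stop at 1.4. It pivots on the hinge at the back, has almost no friction and falls shut when let go; at the handle it weighs 4 to 6 N.
- lid_hinge (a point): Middle of the hinge axis at the back of the press. The handle bar is 275 mm in front of it and 24 mm above it when shut, and moves on an arc of 276 mm radius about it; the point turns with the upper half.
- lid_handle: Grip of the front handle: a dark grey plastic sleeve of 20 mm diameter, 110 mm long, lying along the press's y and turning freely on the handle rod, whose bent steel ends stand 70 mm left and right of its middle. Origin at its middle; only its y axis has a meaning, as it can spin about it. 45 mm of free space between it and the cover, nothing below it but the table.
- hot_plate: Aluminium heating plate 166 x 166 x 18 mm, hung on springs (2 mm of give) under the cover of the upper half; origin at the middle of its top face. Hot: not to be touched.
- lock_lever (a joint): Angle of the flat steel lock lever at the press's left front corner, rad: near 0 locked, its nose lying over the keeper of the upper half; 1.5 fully back (stop). Seen from above it turns clockwise: the knob goes from left of the pivot to behind it. The keeper is free beyond 1.2. Friction about 1 N at the knob; it stays where it is left.
- lock_knob (a point): Middle of the grey upright knob on the lock lever: 16 mm diameter, gripping part 25 mm high, this point 115 mm and its top 126 mm above the table. It is 55 mm from the lever's upright pivot: at lever angle a it is at pivot + 55 mm x (sin a, cos a) along the press's x and y.
- badge: Brass badge plate 36 x 72 x 3 mm with two small holes, loose on the rubber pad inside the press; origin at the centre of its underside.
- spatula: Spatula 240 mm long with wooden handle and steel blade, lying on the table to the right in front of the press; origin in its middle, its x towards the blade. Behind it, right of the press, the solid lamp shade and sewing machine stand in the way of low sweeps of the arm.
- cone_white: White thread cone, 106 mm high, 81 mm wide, standing to the left behind the press; origin at the centre of its foot.
- spool_teal: Green thread spool, 27 mm diameter, 52 mm high, standing to the left in front of the press; origin at the centre of its foot.

How it is judged:
By the outcome, as a careful person would: the job done as asked, in the order asked, and still so for the second after the job is handed in, while the arm keeps its last pose, push and grip.
It also fails if it takes over 45 s, if anything falls off the work surface, if the arm or the gripper's body presses on something with over 40 N, if the wrist force passes 120 N, or if a joint passes its speed limit or range.

## Robot

A 6-joint arm with a two-finger parallel gripper is mounted at the origin on a cart in front of the work surface, level with it; the furniture and walls round the work are solid. World frame = base frame: x ahead of the robot, y to its left, z up, the work surface at z = 0. Lengths are in m, angles in rad, forces in N, time in s.
With the tool pointing down it reaches from about 0.35 to 0.975 m from the base axis. Payload 4.9 kg.
Tool frame: the origin (TCP) lies midway between the tips of the shut fingers; the grasp point (between the pads) lies 19 mm behind it; z points along the fingers, y is the line along which they close (so a half turn about z gives the same grasp; the last joint's range is limited). The gripper opens to 85 mm and grips with 20 to 120 N. Pads are 22 mm wide; open, the fingers measure 114 mm over their backs; the gripper's body (76 mm by 85 mm) begins 54 mm behind the grasp point. The pads swing forward as they close: fully open they stand 13 mm farther back than shut.
Start: joints at [-1.284, 0.053, 1.613, -0, 1.476, -0.119], TCP at [0.247, -0.574, 0.231] pointing down, gripper open.
Joint ranges: [-3.01, 3.01], [-1.01, 2.22], [0.06, 2.58], [-1.02, 4.17], [0.09, 2.62], [-3.14, 3.14]. Speed limits (rad/s): [2.57, 2.57, 3.14, 3.14, 3.14, 3.14].

## Interface

Orientations are given as a unit quaternion [w, x, y, z].
In Python, from plant import manip gives the robot as it stands.
- The arm moves only by the tool carry_out, never from a script. Its argument "moves" is a list of rows, each a list of 7 numbers: the opening, from 0 (shut) to 1 (fully open), then the shift along the tool's x, y, z normalised to -1 to 1, where 1 is 0.4 m, then the turn, a rotation vector about the tool's x, y, z normalised to -1 to 1, where 1 is 0.5 rad. In form: [[grip, dx, dy, dz, rx, ry, rz], ...]. A call has 1 to 8 rows; each row is the pose to reach, as a shift and turn from the pose commanded when the call began, along the tool's axes at that moment; what a row does not reach only later rows make up. A row lasts 1/12 s, in which the tool goes at most 41.7 mm and 7.16 degrees, less where a joint would pass 70% of its speed; a pose out of reach is approached as far as the arm can. A call with a number of a shift or a turn outside -1 to 1 is refused whole. A call with a gripper value outside its range is refused whole. The fingers move at their own pace and stop on an object; the grip force is fixed at half the most. Time passes only in rows, so rows that repeat a pose let the fingers close. It gives the time, the measured TCP pose, the force and the opening at its end, in the units of the state.
- manip.state(): the state, without advancing time (a new reading comes with each control period).
- manip.grab_frame(name): name is "scene" or "side" or "wrist"; returns the picture (400x640x3 uint8, red, green, blue); there is no depth.
- manip.camera_info(name): a dict with "intrinsics" (3x3 intrinsics, pixels), "extrinsics" (4x4, takes a point from world to camera coordinates). Camera axes: x right, y down, z forward; pixel columns grow to the right and rows downward; lengths in m; the calibration is good to about 2 mm. A picture is of the moment at which its call begins: read the wrist's pose just before it. camera_info takes no time and is no camera call; for the wrist camera it gives the pose at the moment of the call.
- manip.job_done(): hands the job in, once; it reports no verdict.
The state is a dict: "time": time; "joint_pos": joint angles; "joint_vel": joint speeds; "joint_efforts": joint torques, N m; "tool_pos": TCP position; "tool_rot": TCP orientation; "contact_force": force on the tool from outside, world axes, zero at the start; "ft_torque": the same for the moment, N m; "gripper_width": opening from 0.0 (shut) to 1.0 (fully open).
Only numpy, scipy, OpenCV 4.12 (cv2) and the standard library are available. Lean on these libraries where they do the work, as an engineer would, in place of code of your own. Each camera call takes 0.05 s, during which the arm holds its last target. There are 200 camera calls.

## Working session

There is one attempt and no reset: what is moved stays moved. The work goes in short steps, Python scripts to look and compute and a tool call to move; the robot and the scene stay as the last step left them, time stands still between calls to the robot, and variables do not carry over. Pictures are saved under pics/ and viewed, on a budget of 10 in all, crops included, one or two more only if the job needs it, and the job is handed in when it is done.

Besides the shell and the picture viewer there is one more tool, called after "Emit:" as name(argument=value, ...), one argument or row to a line, values as JSON. carry_out: Moves the arm, as the interface text tells. Scaled input: -1 to 1 covers 0.4 m each way for a shift and 0.5 rad each way for a turn. Its arguments: {"type":"object","properties":{"moves":{"type":"array"}},"required":["moves"]}

```bash
mkdir -p pics; python3 - <<'E'
from plant import manip
import cv2,json
for n in ["scene","side"]:
    f=manip.grab_frame(n); cv2.imwrite(f"pics/{n}0.png",f[:,:,::-1])
    c=manip.camera_info(n); print(n,c["intrinsics"],c["extrinsics"])
s=manip.state();print(s)
E
```

```text
scene [[498.40034918   0.         317.32735396]
 [  0.         498.40034918 206.88774279]
 [  0.           0.           1.        ]] [[-0.77230607 -0.63511756 -0.01300043  0.51557954]
 [-0.28684727  0.36692145 -0.8849222   0.22789031]
 [ 0.56679977 -0.67970165 -0.4655574   1.16241965]
 [ 0.          0.          0.          1.        ]]
side [[371.14109767   0.         316.26289046]
 [  0.         371.14109767 202.72858854]
 [  0.           0.           1.        ]] [[-0.93859454 -0.34495259 -0.00692904  0.59658134]
 [-0.19386578  0.54389674 -0.8164511   0.13158568]
 [ 0.2854056  -0.76497323 -0.57737301  0.95513487]
 [ 0.          0.          0.          1.        ]]
{'time': 0.1, 'joint_pos': array([-1.28400097e+00,  5.33179795e-02,  1.61417194e+00,  2.34096527e-05,
        1.47597849e+00, -1.19013894e-01]), 'joint_vel': array([ 0.00064672, -0.00074955, -0.00351533, -0.00093786, -0.00126462,
       -0.0021363 ]), 'joint_efforts': array([-8.70412950e-04, -3.94903386e+01, -3.71364784e+01, -1.14546169e-04,
        3.89299414e-03, -1.46618640e-05]), 'tool_pos': array([ 0.24656442, -0.57369592,  0.23016001]), 'tool_rot': array([-9.35557212e-04,  9.79485179e-01,  2.01514030e-01, -6.69768897e-05]), 'contact_force': array([0.36097044, 0.21660242, 0.31443163]), 'ft_torque': array([ 0.00128637,  0.00024964, -0.05696543]), 'gripper_width': 1.0016932859678302}
```

View pics/scene0.png

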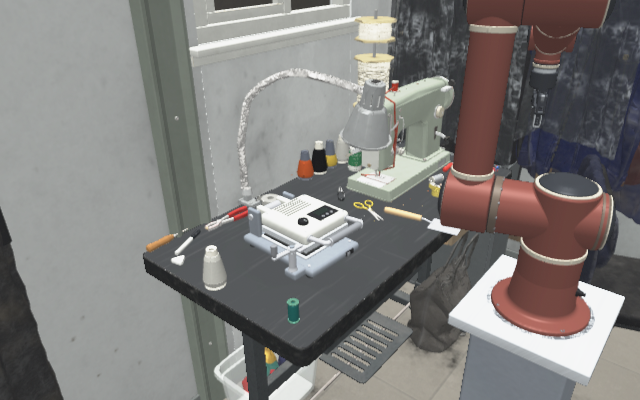

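View pics/side0.png

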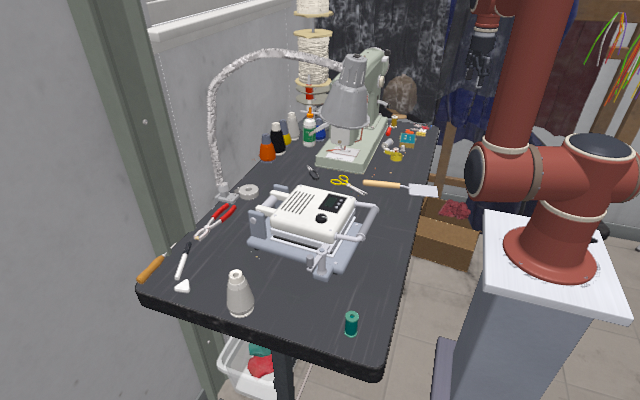

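The scene and side views show the press at about (300,235) and (310,228), with its hinge towards the wall and its handle towards the robot. The lever is at the near corner. I'll enlarge both to get pixel positions.

```bash
python3 - <<'E'
import cv2
for n,x,y in [("scene",232,182),("side",242,178)]:
    f=cv2.imread(f"pics/{n}0.png")[y:y+100,x:x+140]
    cv2.imwrite(f"pics/{n}0c.png",cv2.resize(f,None,fx=5.6,fy=5.6,interpolation=cv2.INTER_CUBIC))
E
```

```text
(no output)
```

View pics/scene0c.png

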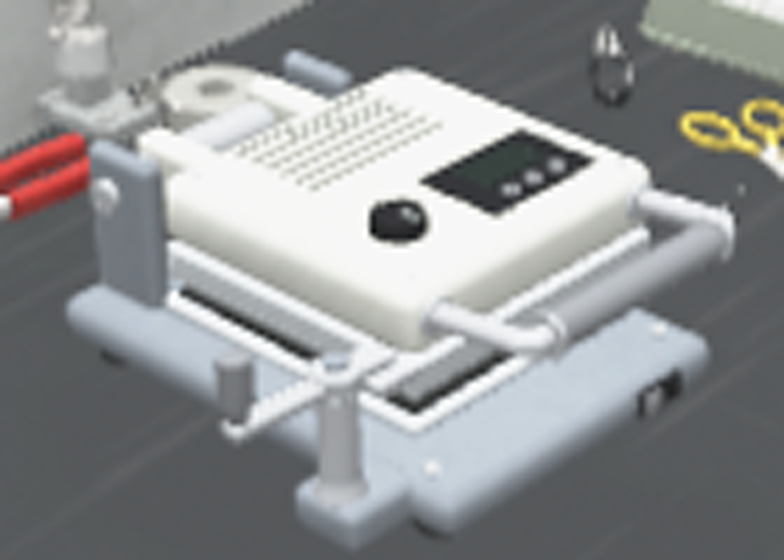

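View pics/side0c.png

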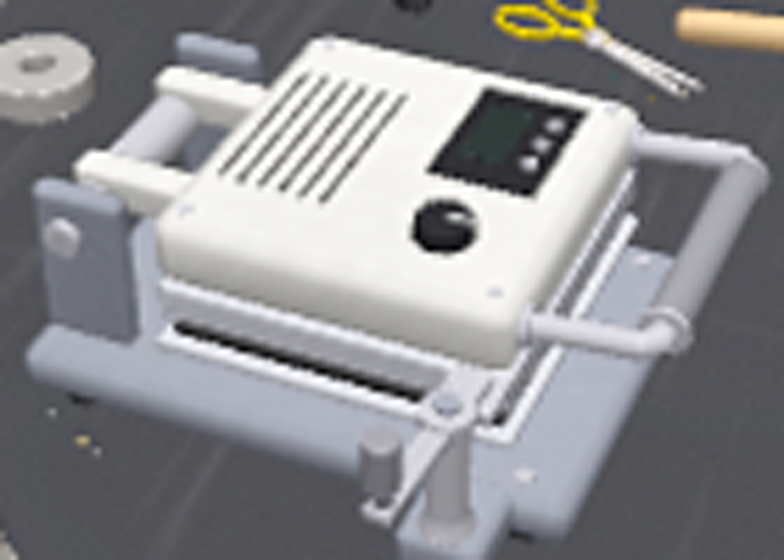

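The crops show the cover's four top corners, both handle corners, the pivot (338,365 / 447,400) and the knob top (235,360 / 380,440). I'll fit the press pose to these points in both views.

```bash
cat > h.py <<'E'
import numpy as np, cv2
from scipy.spatial.transform import Rotation as R
from scipy.optimize import least_squares
from plant import manip
def proj(n,P,c=None):
    c=c or manip.camera_info(n); E=np.array(c["extrinsics"]);q=(E[:3,:3]@np.atleast_2d(P).T).T+E[:3,3]
    u=(np.array(c["intrinsics"])@q.T).T; return u[:,:2]/u[:,2:]
def rot():
    q=manip.state()["tool_rot"]; return R.from_quat(q[[1,2,3,0]])
E
python3 - <<'E'
from h import *
off={"scene":(232,182),"side":(242,178)}
L=np.array([[-95,85,121],[-95,-85,121],[75,-85,121],[75,85,121],[-150,66,112],[-150,-66,112],[-80,118,105]])/1000
px={"scene":[(405,325),(652,175),(403,66),(160,185),(550,335),(728,232),(338,362)],
"side":[(512,328),(637,105),(325,38),(158,245),(675,335),(757,165),(447,400)]}
kn={"scene":(235,360),"side":(380,440)}
full=lambda n,p:(np.array(p)+.5)/5.6-.5+np.array(off[n])
W=lambda v,l:np.c_[v[0]+np.cos(v[2])*l[:,0]-np.sin(v[2])*l[:,1],v[1]+np.sin(v[2])*l[:,0]+np.cos(v[2])*l[:,1],l[:,2]]
def res(v):
    l=L.copy();l[6,2]=v[3]
    return np.concatenate([(proj(n,W(v,l))-full(n,px[n])).ravel() for n in px])
best=min((least_squares(res,[.6,0.2,y,.1],loss="soft_l1") for y in (-1,0,1,2)),key=lambda r:r.cost)
v=best.x;print(v,best.cost);print(res(v).reshape(2,7,2).round(1).tolist())
k=least_squares(lambda p:np.concatenate([proj(n,p[None])[0]-full(n,kn[n]) for n in px]),[.5,.3,.12])
print("knob",k.x,k.cost)
c,s=np.cos(v[2]),np.sin(v[2]);d=np.array([[c,s],[-s,c]])@(k.x[:2]-v[:2])-[-.08,.118];print("rel",d,np.linalg.norm(d),np.arctan2(*d))
for nm,p in dict(pivot=[-80,118,115],handle=[-150,0,112],hinge=[125,0,88]).items():print(nm,W(v,np.array([p])/1000)[0])
E
```

```text
[ 0.5865358   0.16362391 -0.04203222  0.10267682] 21.179159551550807
[[[1.6, -3.4], [1.1, -1.8], [-0.9, -0.5], [-1.7, -0.1], [-2.1, 2.6], [-0.5, 0.3], [-0.0, -0.3]], [[2.8, -0.4], [3.1, -0.1], [-0.8, -1.3], [-0.9, -3.0], [-0.6, 2.3], [0.1, 0.7], [2.7, 0.3]]]
knob [0.52824589 0.33097673 0.11848724] 0.062007410193896655
rel [0.01472943 0.04675568] 0.0490209061231556 0.3051878611316841
pivot [0.5115648  0.28488128 0.115     ]
handle [0.43666829 0.16992689 0.112     ]
hinge [0.7114254  0.15837143 0.088     ]
```

```bash
cat >> h.py <<'E'
def plan(p,yaw=None,mid=None):
    "row for target TCP p and world yaw of tool y (tool down)"
    s=manip.state();T=rot();d=T.inv().apply(np.array(p)-s["tool_pos"])/.4
    r=np.zeros(3)
    if yaw is not None:
        y=np.array([np.cos(yaw),np.sin(yaw),0]);z=np.array([0,0,-1.]);x=np.cross(y,z)
        r=(T.inv()*R.from_matrix(np.c_[x,y,z])).as_rotvec()/.5
    print("row",d.round(3),r.round(3),"rows",np.linalg.norm(d)*.4/.0417)
def st():
    s=manip.state();print(*[(k,np.round(s[k],3).tolist()) for k in("time","tool_pos","tool_rot","joint_pos","contact_force","gripper_width")])
E
python3 - <<'E'
from h import *
c=manip.camera_info("wrist");E=c["extrinsics"];print(c["intrinsics"],-E[:3,:3].T@E[:3,3],E[2,:3])
plan([.38,-.30,.40],-.04)
E
```

```text
[[297.48411724   0.         318.59573888]
 [  0.         297.48411724 200.61386913]
 [  0.           0.           1.        ]] [ 0.30654094 -0.5484051   0.37380734] [-0.24047013 -0.10267974 -0.96521033]
row [ 0.577 -0.498 -0.424] [-0.003 -0.003 -2.25 ] rows 8.361025072933666
```

Emit:
carry_out(
  moves=[
    [0.5,0.577,-0.498,-0.424,0,0,-0.75],
    [0.5,0.577,-0.498,-0.424,0,0,-0.75],
    [0.5,0.577,-0.498,-0.424,0,0,-0.75],
    [0.5,0.577,-0.498,-0.424,0,0,-0.75],
    [0.5,0.577,-0.498,-0.424,0,0,-0.75],
    [0.5,0.577,-0.498,-0.424,0,0,-0.75],
    [0.5,0.577,-0.498,-0.424,0,0,-0.75],
    [0.5,0.577,-0.498,-0.424,0,0,-0.75],
  ],
)

```text
time: 0.77
tool_pos: [0.3744, -0.3104, 0.3938]
tool_rot: [-0.0, 0.925, 0.38, -0.0]
contact_force: [1.1, -0.7, 0.4]
gripper_width: 0.497
```

```bash
python3 -c "
from h import *
st();plan([.43,0.0,.38],-.04)"
```

```text
('time', 0.767) ('tool_pos', [0.374, -0.31, 0.394]) ('tool_rot', [-0.0, 0.925, 0.38, -0.0]) ('joint_pos', [-0.846, -0.324, 1.689, 0.0, 1.777, -0.055]) ('contact_force', [1.139, -0.677, 0.394]) ('gripper_width', 0.497)
row [ 0.645 -0.454  0.035] [-1.000e-03 -1.000e-03 -1.501e+00] rows 7.570126288635477
```

Emit:
carry_out(
  moves=[
    [0.5,0.645,-0.454,0.035,0,0,-0.75],
    [0.5,0.645,-0.454,0.035,0,0,-0.75],
    [0.5,0.645,-0.454,0.035,0,0,-0.75],
    [0.5,0.645,-0.454,0.035,0,0,-0.75],
    [0.5,0.645,-0.454,0.035,0,0,-0.75],
    [0.5,0.645,-0.454,0.035,0,0,-0.75],
    [0.5,0.645,-0.454,0.035,0,0,-0.75],
    [0.5,0.645,-0.454,0.035,0,0,-0.75],
  ],
)

```text
time: 1.43
tool_pos: [0.4293, 0.0017, 0.3788]
tool_rot: [-0.001, 0.837, 0.548, 0.0]
contact_force: [1.0, -0.2, 0.3]
gripper_width: 0.498
```

```bash
python3 -c "
from h import *
st();plan([.52,0.2,.36],-.04)"
```

```text
('time', 1.433) ('tool_pos', [0.429, 0.002, 0.379]) ('tool_rot', [-0.001, 0.837, 0.548, 0.0]) ('joint_pos', [-0.17, -0.47, 1.82, 0.001, 1.792, 0.242]) ('contact_force', [0.991, -0.204, 0.263]) ('gripper_width', 0.498)
row [0.545 0.009 0.048] [-0.001 -0.002 -0.744] rows 5.248653172867166
```

Emit:
carry_out(
  moves=[
    [0.5,0.545,0.01,0.05,0,0,-0.744],
    [0.5,0.545,0.01,0.05,0,0,-0.744],
    [0.5,0.545,0.01,0.05,0,0,-0.744],
    [0.5,0.545,0.01,0.05,0,0,-0.744],
    [0.5,0.545,0.01,0.05,0,0,-0.744],
    [0.5,0.545,0.01,0.05,0,0,-0.744],
    [0.5,0.545,0.01,0.05,0,0,-0.744],
    [0.5,0.545,0.01,0.05,0,0,-0.744],
  ],
)

```text
time: 2.1
tool_pos: [0.5209, 0.1961, 0.3586]
tool_rot: [-0.0, 0.722, 0.692, -0.001]
contact_force: [0.1, -0.3, 0.4]
gripper_width: 0.499
```

```bash
python3 -c "
from h import *
import pickle
st();c=manip.camera_info('wrist');f=manip.grab_frame('wrist');pickle.dump(c,open('w1.pkl','wb'))
cv2.imwrite('pics/w1r.png',f[:,:,::-1]);cv2.imwrite('pics/w1.png',cv2.resize(f[:,:,::-1],(800,500),interpolation=cv2.INTER_CUBIC))"
```

```text
('time', 2.1) ('tool_pos', [0.521, 0.196, 0.359]) ('tool_rot', [-0.0, 0.722, 0.692, -0.001]) ('joint_pos', [0.227, -0.153, 1.602, -0.001, 1.694, 0.269]) ('contact_force', [0.088, -0.272, 0.41]) ('gripper_width', 0.499)
```

View pics/w1.png

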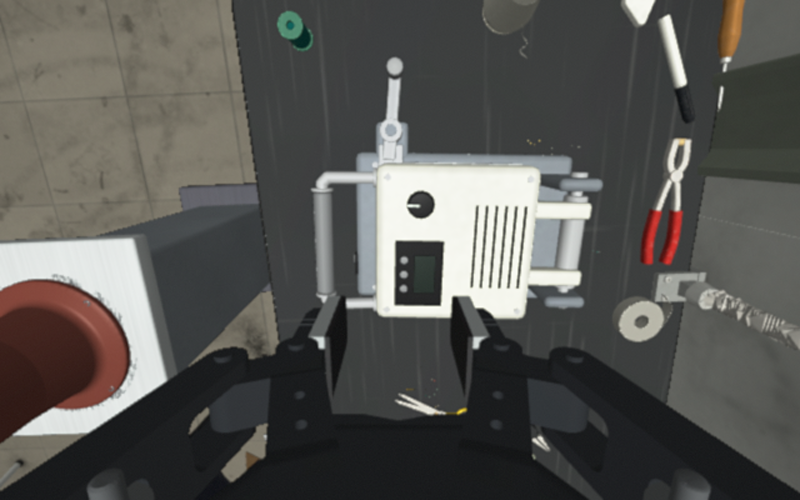

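The wrist view is clear: knob (395,66), pivot (390,130), cover corners (378,167), (540,168), (377,316), (527,318), and handle bar from (322,182) to (323,300).

```bash
python3 - <<'E'
from h import *
import pickle
c=pickle.load(open('w1.pkl','rb'));E=c["extrinsics"];K=c["intrinsics"]
def ray(u,z):
    u=(np.array(u)+.5)/1.25-.5;d=E[:3,:3].T@np.linalg.inv(K)@[u[0],u[1],1];o=-E[:3,:3].T@E[:3,3];return o+d*(z-o[2])/d[2]
P=dict(knob=((395,66),.126),pivot=((390,130),.105),FL=((378,167),.119),BL=((540,168),.119),FR=((377,316),.119),BR=((527,318),.119),HL=((322,182),.112),HM=((323,240),.112),HR=((323.5,300),.112))
W={k:ray(*v) for k,v in P.items()}
for k,v in W.items():print(k,v.round(4))
print(np.linalg.norm(W['knob']-W['pivot']),np.arctan2(*(W['FL']-W['FR'])[:2])*-1,np.arctan2(*(W['HL']-W['HR'])[:2])*-1,np.linalg.norm(W['FL']-W['FR']),np.linalg.norm(W['BL']-W['FL']))
L=dict(pivot=(-80,118),FL=(-95,85),BL=(75,85),FR=(-95,-85),BR=(75,-85),HM=(-150,None))
def res(v):
    co,s=np.cos(v[2]),np.sin(v[2]);r=[]
    for k,l in L.items():
        d=np.array([[co,s],[-s,co]])@(W[k][:2]-v[:2])*1000
        r+= [d[0]-l[0]]+([d[1]-l[1]] if l[1] is not None else [])
    return r
b=least_squares(res,[.58,.16,0],loss="soft_l1",x_scale=[.1,.1,.1]);v=b.x;print(v,np.round(b.fun,1))
co,s=np.cos(v[2]),np.sin(v[2]);M=np.array([[co,-s],[s,co]])
for n,l in dict(pivot=(-80,118),handle=(-150,0),hinge=(125,0)).items():print(n,M@np.array(l)/1000+v[:2])
d=M.T@(W['knob'][:2]-W['pivot'][:2]);print('a',np.arctan2(*d))
E
```

```text
knob [0.5229 0.3358 0.126 ]
pivot [0.5151 0.2808 0.105 ]
FL [0.5015 0.2452 0.119 ]
BL [0.6644 0.2372 0.119 ]
FR [0.491  0.0822 0.119 ]
BR [0.6593 0.0725 0.119 ]
HL [0.4423 0.2323 0.112 ]
HM [0.4374 0.1707 0.112 ]
HR [0.4312 0.1012 0.112 ]
0.059361658182475435 -0.06457180795787883 -0.08462903879612176 0.1633324446116022 0.16307274808306027
[ 0.58873734  0.15893496 -0.04973839] [ 0.4  0.   3.6 -3.1 -3.3 -3.1  1.2  3.5 -0.3  2.2 -1.7]
pivot [0.51470299 0.28076646]
handle [0.43892285 0.16639264]
hinge [0.71358276 0.15272023]
a 0.09105657679100045
```

```bash
python3 -c "
from h import *
plan([.5228,.335,.106],-.04);plan([.5228,.335,.19],-.04)"
```

```text
row [ 0.349 -0.01   0.633] [-0.001  0.002 -0.007] rows 6.933423315106941
row [ 0.349 -0.01   0.423] [-0.001  0.002 -0.007] rows 5.260060836493333
```

Emit:
carry_out(
  moves=[
    [0.5,0.349,-0.01,0.1,0,0,0],
    [0.5,0.349,-0.01,0.2,0,0,0],
    [0.5,0.349,-0.01,0.3,0,0,0],
    [0.5,0.349,-0.01,0.4,0,0,0],
    [0.5,0.349,-0.01,0.45,0,0,0],
    [0.5,0.349,-0.01,0.45,0,0,0],
    [0.5,0.349,-0.01,0.45,0,0,0],
  ],
)

```text
time: 2.73
tool_pos: [0.5188, 0.3333, 0.1706]
tool_rot: [-0.002, 0.722, 0.692, -0.007]
contact_force: [-1.3, -0.6, -1.7]
gripper_width: 0.5
```

```bash
python3 -c "
from h import *
st();plan([.5228,.335,.106],-.04)
f=manip.grab_frame('wrist');cv2.imwrite('pics/w2.png',f[:,:,::-1])"
```

```text
('time', 2.733) ('tool_pos', [0.519, 0.333, 0.171]) ('tool_rot', [-0.002, 0.722, 0.692, -0.007]) ('joint_pos', [0.45, 0.086, 1.681, 0.0, 1.389, 0.494]) ('contact_force', [-1.32, -0.626, -1.736]) ('gripper_width', 0.5)
row [0.006 0.012 0.161] [-0.025  0.013 -0.007] rows 1.5530654150507712
```

View pics/w2.png

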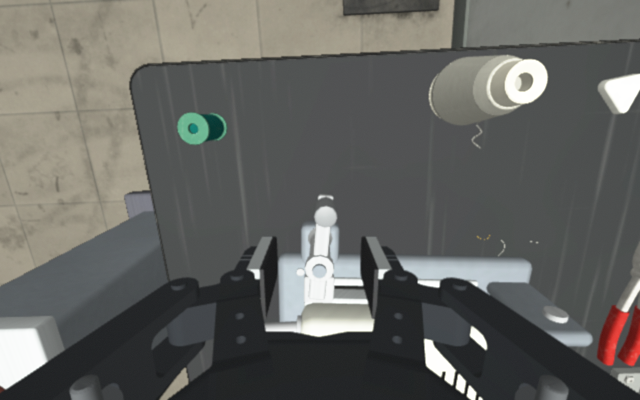

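The knob is at (326,215) between the open fingers and the pivot at (319,269). Cross-checking its position.

```bash
python3 -c "
from h import *
st();c=manip.camera_info('wrist');E=c['extrinsics'];K=c['intrinsics']
for u,z in(((326,215),.126),((319,269),.105)):
    d=E[:3,:3].T@np.linalg.inv(K)@[u[0],u[1],1];o=-E[:3,:3].T@E[:3,3];print(o+d*(z-o[2])/d[2])
plan([.5225,.335,.106],-.04)"
```

```text
('time', 2.783) ('tool_pos', [0.521, 0.333, 0.175]) ('tool_rot', [-0.001, 0.722, 0.691, -0.004]) ('joint_pos', [0.45, 0.083, 1.677, -0.0, 1.391, 0.493]) ('contact_force', [-0.867, -0.375, -0.233]) ('gripper_width', 0.498)
[0.5246885  0.33597952 0.126     ]
[0.51750435 0.28412636 0.105     ]
row [0.005 0.006 0.172] [-0.015  0.009 -0.008] rows 1.6560084715563772
```

Emit:
carry_out(
  moves=[
    [0.5,0.005,0.006,0.06,0,0,0],
    [0.5,0.005,0.006,0.12,0,0,0],
    [0.5,0.005,0.006,0.175,0,0,0],
    [0.5,0.005,0.006,0.175,0,0,0],
    [0,0.005,0.006,0.175,0,0,0],
    [0,0.005,0.006,0.175,0,0,0],
    [0,0.005,0.006,0.175,0,0,0],
    [0,0.005,0.006,0.175,0,0,0],
  ],
)

```text
time: 3.45
tool_pos: [0.5276, 0.3378, 0.1132]
tool_rot: [0.001, 0.722, 0.692, 0.002]
contact_force: [-0.7, -3.2, 7.1]
gripper_width: 0.154
```

```bash
python3 -c "
from h import *
st()
c=np.array([.5155,.2813]);p0=manip.state()['tool_pos'];print(p0[:2]-c,np.linalg.norm(p0[:2]-c),np.arctan2(*(p0[:2]-c)))
"
```

```text
('time', 3.45) ('tool_pos', [0.528, 0.338, 0.113]) ('tool_rot', [0.001, 0.722, 0.692, 0.002]) ('joint_pos', [0.451, 0.151, 1.711, -0.001, 1.275, 0.495]) ('contact_force', [-0.665, -3.203, 7.09]) ('gripper_width', 0.154)
[0.01211889 0.05648623] 0.05777163287701728 0.21134202655156545
```

Emit:
carry_out(
  moves=[
    [0,0,0,0,0,0,0],
    [0,0,0,0,0,0,0],
    [0,0,0,0,0,0,0],
  ],
)

```text
time: 3.7
tool_pos: [0.5276, 0.3378, 0.1132]
tool_rot: [0.001, 0.722, 0.692, 0.002]
contact_force: [-1.1, -3.3, 7.1]
gripper_width: 0.153
```

```bash
python3 -c "
from h import *
st();c=manip.camera_info('wrist');f=manip.grab_frame('wrist');cv2.imwrite('pics/w3.png',f[100:360,160:520,::-1].repeat(2,0).repeat(2,1))"
```

```text
('time', 3.7) ('tool_pos', [0.528, 0.338, 0.113]) ('tool_rot', [0.001, 0.722, 0.692, 0.002]) ('joint_pos', [0.451, 0.151, 1.711, -0.002, 1.275, 0.495]) ('contact_force', [-1.081, -3.33, 7.109]) ('gripper_width', 0.153)
```

View pics/w3.png

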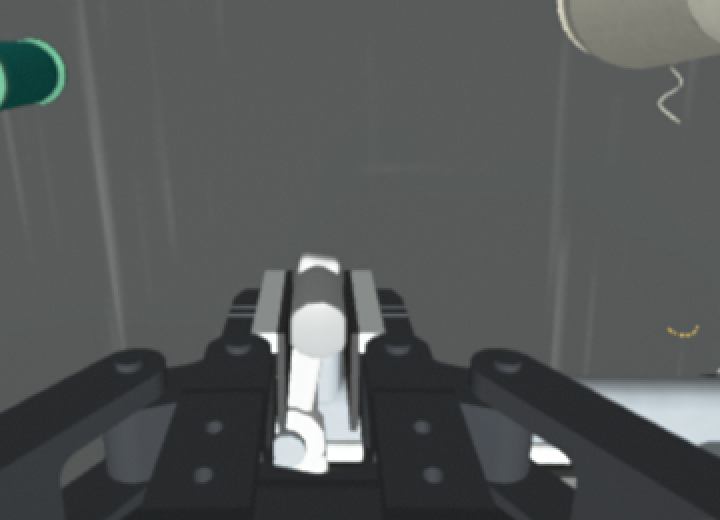

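```bash
python3 -c "
from h import *
T=rot();t0=.17;p=lambda t:.055*np.array([np.sin(t),np.cos(t),0])
for ts in(np.linspace(t0,.87,8)[1:],np.linspace(.87,1.60,8)[1:]):
  a=t0 if ts[0]<.5 else .87
  for t in ts:print(round(t,2),(T.inv().apply(p(t)-p(a))/.4).round(3))
"
```

```text
0.27 [-0.002  0.014  0.   ]
0.37 [-0.006  0.027  0.   ]
0.47 [-0.011  0.04   0.   ]
0.57 [-0.018  0.052  0.   ]
0.67 [-0.025  0.063  0.   ]
0.77 [-0.034  0.074  0.   ]
0.87 [-0.043  0.084  0.   ]
0.97 [-0.011  0.009  0.   ]
1.08 [-0.023  0.017  0.   ]
1.18 [-0.036  0.024  0.   ]
1.29 [-0.049  0.029  0.   ]
1.39 [-0.063  0.033  0.   ]
1.5 [-0.077  0.035  0.   ]
1.6 [-0.091  0.036  0.   ]
```

Emit:
carry_out(
  moves=[
    [0,-0.002,0.014,-0.006,0,0,0],
    [0,-0.006,0.027,-0.006,0,0,0],
    [0,-0.011,0.04,-0.006,0,0,0],
    [0,-0.018,0.052,-0.006,0,0,0],
    [0,-0.025,0.063,-0.006,0,0,0],
    [0,-0.034,0.074,-0.006,0,0,0],
    [0,-0.043,0.084,-0.006,0,0,0],
    [0,-0.043,0.084,-0.006,0,0,0],
  ],
)

```text
time: 4.42
tool_pos: [0.5579, 0.3199, 0.1133]
tool_rot: [-0.002, 0.723, 0.691, 0.0]
contact_force: [-5.8, 1.3, 3.0]
gripper_width: 0.154
```

Emit:
carry_out(
  moves=[
    [0,-0.011,0.009,0,0,0,0],
    [0,-0.023,0.017,0,0,0,0],
    [0,-0.036,0.024,0,0,0,0],
    [0,-0.049,0.029,0,0,0,0],
    [0,-0.063,0.033,0,0,0,0],
    [0,-0.077,0.035,0,0,0,0],
    [0,-0.091,0.036,0,0,0,0],
    [0,-0.091,0.036,0,0,0,0],
  ],
)

```text
time: 5.08
tool_pos: [0.5709, 0.2838, 0.1135]
tool_rot: [-0.002, 0.723, 0.691, 0.002]
contact_force: [-4.5, 5.3, 2.0]
gripper_width: 0.152
```

```bash
python3 -c "
from h import *
st();f=manip.grab_frame('wrist');cv2.imwrite('pics/w4.png',f[100:360,160:520,::-1].repeat(2,0).repeat(2,1))"
```

```text
('time', 5.083) ('tool_pos', [0.571, 0.284, 0.113]) ('tool_rot', [-0.002, 0.723, 0.691, 0.002]) ('joint_pos', [0.343, 0.177, 1.682, 0.005, 1.282, 0.385]) ('contact_force', [-4.522, 5.329, 1.959]) ('gripper_width', 0.152)
```

View pics/w4.png

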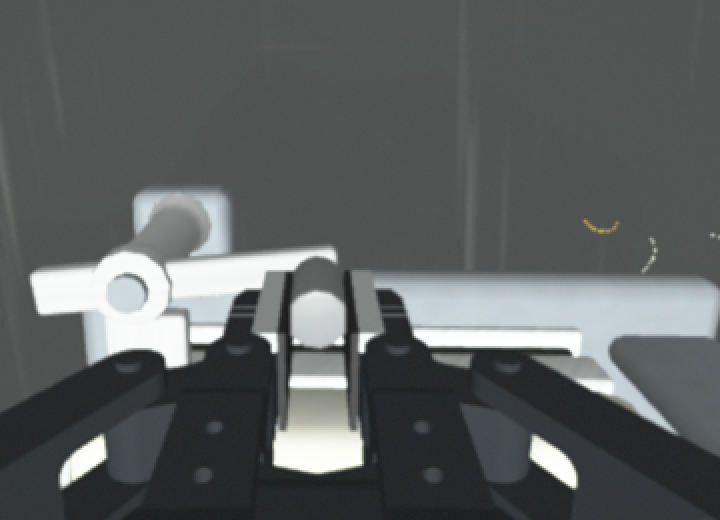

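The lever has swung round, but it still points slightly left of straight back. I'll measure its angle.

```bash
python3 -c "
from h import *
c=manip.camera_info('wrist');E=c['extrinsics'];K=c['intrinsics'];W=[]
for u,z in(((127,292),.105),((335,255),.1),((34,292),.1),((318,318),.126)):
    u=(160+u[0]/2,100+u[1]/2);d=E[:3,:3].T@np.linalg.inv(K)@[u[0],u[1],1];o=-E[:3,:3].T@E[:3,3];W.append(o+d*(z-o[2])/d[2]);print(W[-1])
print([np.arctan2(*(w-W[0])[:2])-.06 for w in W[1:]])"
```

```text
[0.51742316 0.28451068 0.105     ]
[0.57535186 0.29089792 0.1       ]
[0.48908483 0.283608   0.1       ]
[0.57024109 0.28453926 0.126     ]
[np.float64(1.4009794703879506), np.float64(-1.662639101538093), np.float64(1.5102551314704737)]
```

Emit:
carry_out(
  moves=[
    [0,-0.01,0,0,0,0,0],
    [0,-0.02,0,0,0,0,0],
    [0,-0.02,0,0,0,0,0],
  ],
)

```text
time: 5.38
tool_pos: [0.5709, 0.2801, 0.1136]
tool_rot: [-0.004, 0.722, 0.692, 0.005]
contact_force: [-2.0, 18.4, -2.7]
gripper_width: 0.151
```

The force rose to 18 N with little further motion, so the lever is at its stop. I'll release it and rise.

Emit:
carry_out(
  moves=[
    [0.5,-0.01,0,0,0,0,0],
    [0.5,-0.01,0,0,0,0,0],
    [0.5,-0.01,0,0,0,0,0],
    [0.5,-0.01,0,-0.1,0,0,0],
    [0.5,-0.01,0,-0.2,0,0,0],
    [0.5,-0.01,0,-0.3,0,0,0],
    [0.5,-0.01,0,-0.4,0,0,0],
    [0.5,-0.01,0,-0.4,0,0,0],
  ],
)

```text
time: 6.05
tool_pos: [0.575, 0.2712, 0.2843]
tool_rot: [0.004, 0.722, 0.692, 0.008]
contact_force: [0.6, 0.0, 2.1]
gripper_width: 0.501
```

```bash
python3 -c "
from h import *
st();plan([.4385,.167,.25],-.06);f=manip.grab_frame('wrist');cv2.imwrite('pics/w5.png',f[:,:,::-1])
c=manip.camera_info('wrist');import pickle;pickle.dump(c,open('w5.pkl','wb'))"
```

```text
('time', 6.05) ('tool_pos', [0.575, 0.271, 0.284]) ('tool_rot', [0.004, 0.722, 0.692, 0.008]) ('joint_pos', [0.324, 0.04, 1.538, -0.0, 1.545, 0.367]) ('contact_force', [0.626, 0.041, 2.123]) ('gripper_width', 0.501)
row [-0.276 -0.331  0.078] [ 0.035 -0.013  0.033] rows 4.199618555686384
```

View pics/w5.png

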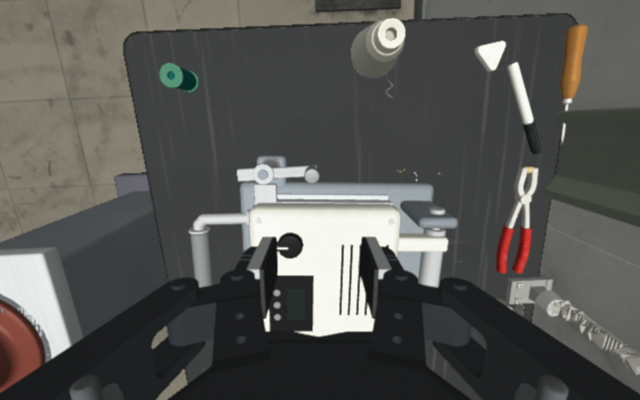

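The lever is now straight back: pivot (262,174), knob (312,175). Next I'll go above the handle.

Emit:
carry_out(
  moves=[
    [0.5,-0.276,-0.331,0.08,0.03,-0.013,0.03],
    [0.5,-0.276,-0.331,0.08,0.03,-0.013,0.03],
    [0.5,-0.276,-0.331,0.08,0.03,-0.013,0.03],
    [0.5,-0.276,-0.331,0.08,0.03,-0.013,0.03],
    [0.5,-0.276,-0.331,0.08,0.03,-0.013,0.03],
    [0.5,-0.276,-0.331,0.08,0.03,-0.013,0.03],
    [0.5,-0.276,-0.331,0.08,0.03,-0.013,0.03],
  ],
)

```text
time: 6.68
tool_pos: [0.4339, 0.1653, 0.2396]
tool_rot: [-0.003, 0.728, 0.686, -0.007]
contact_force: [-0.4, -1.2, 0.6]
gripper_width: 0.504
```

```bash
python3 -c "
from h import *
st();plan([.438,.167,.091],-.065)
f=manip.grab_frame('wrist');cv2.imwrite('pics/w6.png',f[:,:,::-1]);st();plan([.438,.167,.091],-.065)"
```

```text
('time', 6.683) ('tool_pos', [0.434, 0.165, 0.24]) ('tool_rot', [-0.003, 0.728, 0.686, -0.007]) ('joint_pos', [0.205, -0.341, 1.953, -0.002, 1.545, 0.264]) ('contact_force', [-0.432, -1.248, 0.603]) ('gripper_width', 0.504)
row [0.007 0.015 0.371] [-0.028  0.012  0.012] rows 3.565613203341365
('time', 6.733) ('tool_pos', [0.435, 0.166, 0.24]) ('tool_rot', [-0.003, 0.727, 0.686, -0.007]) ('joint_pos', [0.205, -0.34, 1.951, -0.002, 1.545, 0.264]) ('contact_force', [-0.326, -0.469, 0.256]) ('gripper_width', 0.499)
row [0.006 0.013 0.373] [-0.027  0.012  0.013] rows 3.5792854211887626
```

View pics/w6.png

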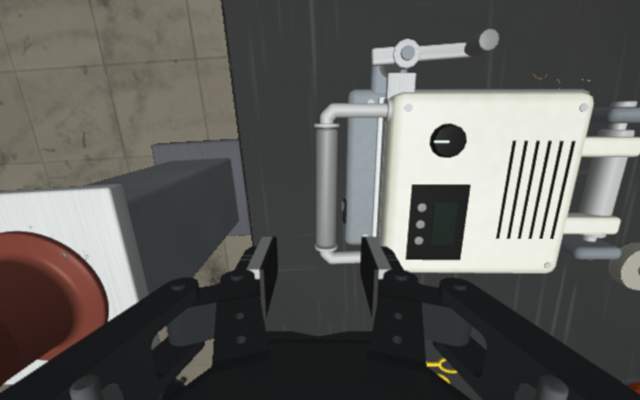

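The sleeve runs from (327,125) to (326,245), and the tool is above it. I'll check its position.

```bash
python3 -c "
from h import *
c=manip.camera_info('wrist');E=c['extrinsics'];K=c['intrinsics'];W=[]
for u,z in(((327,125),.112),((326,245),.112),((488,40),.126),((407,52),.105),((392,92),.119),((585,92),.119),((600,170),.088)):
    d=E[:3,:3].T@np.linalg.inv(K)@[u[0],u[1],1];o=-E[:3,:3].T@E[:3,3];W.append(o+d*(z-o[2])/d[2]);print(W[-1])
print((W[0]+W[1])/2,np.linalg.norm(W[0]-W[1]),np.arctan2(*(W[2]-W[3])[:2])-.065)"
```

```text
[0.44318096 0.22536377 0.112     ]
[0.43622918 0.11059426 0.112     ]
[0.57096357 0.28216294 0.126     ]
[0.51425606 0.2812411  0.105     ]
[0.49864674 0.24900609 0.119     ]
[0.65788419 0.23936556 0.119     ]
[0.71117837 0.16561176 0.088     ]
[0.43970507 0.16797902 0.112     ] 0.11497985462681032 1.489541650941271
```

Emit:
carry_out(
  moves=[
    [0.5,0.006,0.01,0.07,0,0,0],
    [0.5,0.006,0.01,0.14,0,0,0],
    [0.5,0.006,0.01,0.2,0,0,0],
    [0.5,0.006,0.01,0.22,0,0,0],
    [0.5,0.006,0.01,0.22,0,0,0],
    [0.5,0.006,0.01,0.22,0,0,0],
  ],
)

```text
time: 7.23
tool_pos: [0.4376, 0.1676, 0.1525]
tool_rot: [-0.003, 0.727, 0.686, -0.007]
contact_force: [0.5, 0.3, 0.5]
gripper_width: 0.498
```

```bash
python3 -c "
from h import *
st();plan([.4395,.168,.091],-.06)"
```

```text
('time', 7.233) ('tool_pos', [0.438, 0.168, 0.152]) ('tool_rot', [-0.003, 0.727, 0.686, -0.007]) ('joint_pos', [0.208, -0.262, 2.038, -0.002, 1.381, 0.266]) ('contact_force', [0.453, 0.275, 0.538]) ('gripper_width', 0.498)
row [0.002 0.007 0.154] [-0.029  0.013  0.005] rows 1.4752475287208835
```

Emit:
carry_out(
  moves=[
    [0.5,0.002,0.007,0.05,-0.029,0.013,0],
    [0.5,0.002,0.007,0.1,-0.029,0.013,0],
    [0.5,0.002,0.007,0.154,-0.029,0.013,0],
    [0.5,0.002,0.007,0.154,-0.029,0.013,0],
    [0,0.002,0.007,0.154,-0.029,0.013,0],
    [0,0.002,0.007,0.154,-0.029,0.013,0],
    [0,0.002,0.007,0.154,-0.029,0.013,0],
    [0,0.002,0.007,0.154,-0.029,0.013,0],
  ],
)

```text
time: 7.9
tool_pos: [0.4392, 0.1679, 0.0925]
tool_rot: [-0.0, 0.727, 0.686, 0.0]
contact_force: [-6.3, -0.2, 5.5]
gripper_width: 0.216
```

Emit:
carry_out(
  moves=[
    [0,0,0,0,0,0,0],
    [0,0,0,0,0,0,0],
  ],
)

```text
time: 8.07
tool_pos: [0.4392, 0.1679, 0.0925]
tool_rot: [-0.0, 0.727, 0.686, 0.0]
contact_force: [-5.2, -0.3, 4.7]
gripper_width: 0.211
```

```bash
python3 -c "
from h import *
st();T=rot();print(T.as_matrix().round(3))
f=lambda a:.276*np.array([-np.cos(a+.087)*np.cos(-.06),-np.cos(a+.087)*np.sin(-.06),np.sin(a+.087)])
D=np.pi/180
for a0,aa in((0,[1,3,6,9,12,15]),(15,[17,20,23,26,29,30]),(30,[32,35,38,41,44,45])):
  for a in aa: print(a,(T.inv().apply(f(a*D)-f(a0*D))/.4).round(3))"
```

```text
('time', 8.067) ('tool_pos', [0.439, 0.168, 0.093]) ('tool_rot', [-0.0, 0.727, 0.686, 0.0]) ('joint_pos', [0.206, -0.199, 2.092, 0.001, 1.248, 0.264]) ('contact_force', [-5.21, -0.265, 4.677]) ('gripper_width', 0.211)
[[ 0.058  0.998  0.001]
 [ 0.998 -0.058  0.001]
 [ 0.001  0.001 -1.   ]]
1 [ 0.     0.001 -0.012]
3 [ 0.     0.004 -0.036]
6 [ 0.     0.01  -0.072]
9 [ 0.     0.018 -0.107]
12 [ 0.     0.028 -0.142]
15 [ 0.     0.039 -0.176]
17 [-0.     0.009 -0.022]
20 [-0.     0.023 -0.056]
23 [-0.     0.039 -0.088]
26 [-0.     0.057 -0.119]
29 [-0.     0.076 -0.15 ]
30 [-0.     0.083 -0.16 ]
32 [-0.     0.014 -0.019]
35 [-0.     0.037 -0.048]
38 [-0.     0.061 -0.075]
41 [-0.     0.086 -0.101]
44 [-0.     0.113 -0.125]
45 [-0.     0.122 -0.133]
```

The handle is gripped: the opening is about 18 mm on the 20 mm sleeve. Now a slow lift.

Emit:
carry_out(
  moves=[
    [0,0,0.001,-0.012,0,0,0],
    [0,0,0.004,-0.036,0,0,0],
    [0,0,0.007,-0.054,0,0,0],
    [0,0,0.01,-0.072,0,0,0],
    [0,0,0.018,-0.107,0,0,0],
    [0,0,0.028,-0.142,0,0,0],
    [0,0,0.039,-0.176,0,0,0],
    [0,0,0.039,-0.176,0,0,0],
  ],
)

```text
time: 8.73
tool_pos: [0.4551, 0.1669, 0.1642]
tool_rot: [0.0, 0.727, 0.686, 0.001]
contact_force: [-4.5, 3.1, -2.0]
gripper_width: 0.215
```

Emit:
carry_out(
  moves=[
    [0,0,0.009,-0.022,0,0,0],
    [0,0,0.023,-0.056,0,0,0],
    [0,0,0.039,-0.088,0,0,0],
    [0,0,0.057,-0.119,0,0,0],
    [0,0,0.076,-0.15,0,0,0],
    [0,0,0.083,-0.16,0,0,0],
    [0,0,0.083,-0.16,0,0,0],
  ],
)

```text
time: 9.32
tool_pos: [0.4877, 0.165, 0.2267]
tool_rot: [-0.0, 0.727, 0.686, 0.0]
contact_force: [-5.6, 4.8, -0.9]
gripper_width: 0.218
```

Emit:
carry_out(
  moves=[
    [0,0,0.014,-0.019,0,0,0],
    [0,0,0.037,-0.048,0,0,0],
    [0,0,0.061,-0.075,0,0,0],
    [0,0,0.086,-0.101,0,0,0],
    [0,0,0.113,-0.125,0,0,0],
    [0,0,0.122,-0.133,0,0,0],
    [0,0,0.122,-0.133,0,0,0],
    [0,0,0.122,-0.133,0,0,0],
  ],
)

```text
time: 9.98
tool_pos: [0.5355, 0.1622, 0.2792]
tool_rot: [-0.001, 0.727, 0.686, -0.0]
contact_force: [-7.5, 4.0, 3.7]
gripper_width: 0.216
```

```bash
python3 -c "
from h import *
st();p=manip.state()['tool_pos'];z=p[2]-.0925+.112-.088;print('angle from z',np.degrees(np.arcsin(z/.276)-.087))
a=cv2.cvtColor(manip.grab_frame('side'),cv2.COLOR_RGB2BGR)[90:340,130:450];b=cv2.cvtColor(manip.grab_frame('scene'),cv2.COLOR_RGB2BGR)[90:340,130:450]
cv2.imwrite('pics/f.png',cv2.resize(np.hstack([a,b]),None,fx=1.25,fy=1.25,interpolation=cv2.INTER_CUBIC))"
```

```text
('time', 9.983) ('tool_pos', [0.536, 0.162, 0.279]) ('tool_rot', [-0.001, 0.727, 0.686, -0.0]) ('joint_pos', [0.161, -0.127, 1.708, 0.001, 1.562, 0.218]) ('contact_force', [-7.5, 4.0, 3.691]) ('gripper_width', 0.216)
angle from z 44.78786190959228
```

View pics/f.png

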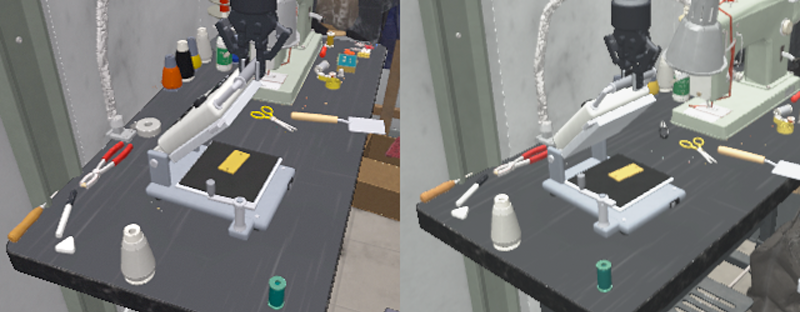

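The upper half stands open at about 45° with the gripper on its handle. The badge is on the pad, the lever is back, and the cone, spool and spatula haven't moved. One short hold check, then I'll hand in.

Emit:
carry_out(
  moves=[
    [0,0,0,0,0,0,0],
    [0,0,0,0,0,0,0],
    [0,0,0,0,0,0,0],
    [0,0,0,0,0,0,0],
    [0,0,0,0,0,0,0],
    [0,0,0,0,0,0,0],
  ],
)

```text
time: 10.58
tool_pos: [0.535, 0.1623, 0.2788]
tool_rot: [-0.001, 0.727, 0.686, -0.001]
contact_force: [-6.2, 3.3, 3.0]
gripper_width: 0.214
```

```bash
python3 -c "
from h import *
st();print(manip.job_done())"
```

```text
('time', 10.583) ('tool_pos', [0.535, 0.162, 0.279]) ('tool_rot', [-0.001, 0.727, 0.686, -0.001]) ('joint_pos', [0.161, -0.127, 1.709, 0.001, 1.561, 0.218]) ('contact_force', [-6.183, 3.27, 3.016]) ('gripper_width', 0.214)
the job is handed in; nothing more can be done
None
```

The press is unlocked and open at about 45°, with the gripper still holding the handle; I handed the job in at 10.6 s.

- **Lock lever:** I gripped the knob and swung it back until it met its stop, where the push rose to 18 N. Later pictures put it at about 1.49 rad; fully back is 1.5.
- **Upper half:** I gripped the middle of the handle sleeve and raised it along its arc. The angle worked out from the tool height is 44.8°; I did not measure it separately in the images.
- **Hold:** It moved less than 1 mm over a further half second, with about 8 N at the wrist.
- **Other things:** In the last picture the badge is on the pad, and the spatula, cone and spool look unmoved. I judged these by eye, not by measurement. The arm was never sent near the hot plate.

One mismatch: my first pose fit, from the two fixed cameras, was off by 2–3 pixels and put the lever at 0.3 rad. The closer wrist view gave 0.09 rad, so I worked from that.

I viewed 10 pictures plus one past the budget.

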